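# Bring the red-capped sample to the front of the carousel

### The job

Bring the red-capped sample jar round to the front of the carousel, squarely in line with the yellow arrow on its foot, ready to be taken for grinding. Do it by pushing the rim of the turntable round gently with the fingertips, either way: do not touch or lift any of the jars, and leave the mortar, beaker and bottle where they are. When the jar is at the arrow, let go and leave the turntable standing still.

Things in the scene. Friction and masses are not known exactly. Their poses are not given: they have to be found in the camera images.
- foot: Grey fixed foot of the sample carousel, under the turntable; placed and turned differently each time. Origin on the bench, on the vertical turning axis. Its -x axis points to the carousel's FRONT (within 20 degrees of world -x), where a flat grey tongue, 46 mm wide, reaches out to 200 mm from the axis. Foot and tongue stay below 11 mm outside the disc's middle.
- arrow (a point): Point of the yellow arrow (a chevron 30 mm wide, 25 mm long) on the foot's tongue, 163 mm from the turning axis, 8 mm above the bench. The arrow points at the axis; the line from the axis to this point is the front.
- carousel: White turntable, solid disc from 16 to 40 mm above the bench, rim radius 145 mm, 0.9 to 1.4 kg. Origin on the axis at its underside; z up, its axes turn with it. Six jars stand in collars (12 mm high, 59 mm across) at radius 85 mm at 0, 60, 120.. degrees from its x axis, jar tops 90 mm above the bench. Turns either way, no stops or detents; drag about 1 N at the rim, so it stays where left.
- recess (a point): One of six alike finger recesses in the turntable's rim, at 30, 90, 150, 210, 270, 330 degrees from its x axis, midway between jars; this one at 210. Open outward, above and below; 50 mm wide at the rim, 44 mm at its bottom (radius 122 mm), side faces nearly radial: a finger in it pushes the rim either way. The point: middle of its mouth, radius 138 mm, height 28 mm.
- jar_red: The marked sample: bright red screw cap and red band on an amber glass jar: 47 mm across, 50 mm tall, loose, upright in one of the carousel's six collars, turning with it. Origin at the centre of its underside, 40 mm above the bench; z up, own yaw means nothing.
- jar_a: White screw cap and white band on an amber glass jar: 47 mm across, 50 mm tall, loose, upright in one of the carousel's six collars, turning with it. Origin at the centre of its underside, 40 mm above the bench; z up, own yaw means nothing.
- jar_b: Blue screw cap and white band on an amber glass jar: 47 mm across, 50 mm tall, loose, upright in one of the carousel's six collars, turning with it. Origin at the centre of its underside, 40 mm above the bench; z up, own yaw means nothing.
- jar_c: White screw cap and white band on an amber glass jar: 47 mm across, 50 mm tall, loose, upright in one of the carousel's six collars, turning with it. Origin at the centre of its underside, 40 mm above the bench; z up, own yaw means nothing.
- jar_d: Blue screw cap and white band on an amber glass jar: 47 mm across, 50 mm tall, loose, upright in one of the carousel's six collars, turning with it. Origin at the centre of its underside, 40 mm above the bench; z up, own yaw means nothing.
- jar_e: Green screw cap and white band on an amber glass jar: 47 mm across, 50 mm tall, loose, upright in one of the carousel's six collars, turning with it. Origin at the centre of its underside, 40 mm above the bench; z up, own yaw means nothing.
- mortar: white porcelain mortar, 108 mm across, 52 mm high, with its pestle leaning in it (up to 105 mm high, sticking out to 90 mm from the middle). Loose bystander to the right of the carousel, its middle about 270 mm from the carousel's axis. Origin at the centre of its underside.
- cup: stainless steel beaker, 84 mm across, 100 mm high, loose bystander to the left of the carousel, its middle about 280 mm from the carousel's axis. Origin at the centre of its underside.
- bottle: white plastic reagent bottle with green cap, 68 mm across, 150 mm high, loose bystander at the far left. Origin at the centre of its underside.

How it is judged:
On the way:
1. the fingers push the turntable (contact force between the fingers and carousel above 0.1 N).
At the end, for the whole second after the job is handed in: The red-capped jar stands at the front, its middle within 10 mm either side of the line from the axis to the yellow arrow; turntable at rest (under 0.05 rad/s); all jars upright (0.12 rad), seated in their collars; mortar, beaker and bottle upright and within 20 mm of their start (y of jar_red in the frame of foot between -0.01 and 0.01 m and x of jar_red in the frame of foot below -0.07 m and angular speed of carousel below 0.05 rad/s and angle between each of jar_red, jar_a, jar_b, jar_c, jar_d, jar_e, mortar, cup, bottle's own z axis and vertical below 0.12 rad and z of jar_red in the frame of carousel between 0.018 and 0.03 m and horizontal distance between each of jar_red, jar_a, jar_b, jar_c, jar_d, jar_e and carousel below 0.095 m and z of jar_a in the frame of carousel between 0.018 and 0.03 m and z of jar_b in the frame of carousel between 0.018 and 0.03 m and z of jar_c in the frame of carousel between 0.018 and 0.03 m and z of jar_d in the frame of carousel between 0.018 and 0.03 m and z of jar_e in the frame of carousel between 0.018 and 0.03 m and distance of each of mortar, cup, bottle from where it was at the start of the episode below 0.02 m); the robot touches nothing.
It fails at once if a jar is touched by the fingers or the arm (over 1 N) (contact force between any of the fingers, the arm and jar_red above 1 N or contact force between any of the fingers, the arm and jar_a above 1 N or contact force between any of the fingers, the arm and jar_b above 1 N or contact force between any of the fingers, the arm and jar_c above 1 N or contact force between any of the fingers, the arm and jar_d above 1 N or contact force between any of the fingers, the arm and jar_e above 1 N).
It fails at once if a jar is lifted (more than 12 mm above its seat) or tipped (more than 0.35 rad) (height (world z) of any of jar_red, jar_a, jar_b, jar_c, jar_d, jar_e above 0.052 m or angle between any of jar_red, jar_a, jar_b, jar_c, jar_d, jar_e's own z axis and vertical above 0.35 rad).
It fails at once if the turntable is spun faster than 2.5 rad/s (angular speed of carousel above 2.5 rad/s).
It fails at once if the mortar, beaker or bottle is shifted by more than 20 mm (distance of any of mortar, cup, bottle from where it was at the start of the episode above 0.02 m).
It also fails if it takes over 58 s, if anything falls off the work surface, if the arm or the gripper's body presses on something with over 40 N, if the wrist force passes 120 N, or if a joint passes its speed limit or range.

### The arm

A 6-joint arm with a two-finger parallel gripper is mounted at the origin on the work surface. World frame = base frame: x ahead of the robot, y to its left, z up, the work surface at z = 0. Lengths are in m, angles in rad, forces in N, time in s.
With the tool pointing down it reaches from about 0.275 to 0.825 m from the base axis. Payload 4.9 kg.
Tool frame: the origin (TCP) lies on the centre line of the jaws, within the pads' length; the fingertips stand 17 mm ahead of it and the grasp point (between the pads) lies 2 mm behind it (ctrl.tcp_to_tips is the distance from the TCP to the fingertips, in m); z points along the fingers, y is the line along which they close (so a half turn about z gives the same grasp; the last joint's range is limited). The gripper opens to 85 mm and grips with 20 to 120 N. Pads are 22 mm wide; open, the fingers measure 114 mm over their backs; the gripper's body (76 mm by 85 mm) begins 54 mm behind the grasp point. The pads swing forward as they close: fully open they stand 13 mm farther back than shut.
Start: joints at [1.154, 0.326, -0.193, 1.052, 0, 1.437], TCP at [0.153, 0.528, 0.248] pointing down, gripper open.
Joint ranges: [-2.65, 2.65], [-0.97, 1.79], [-1.3, 1.35], [-1.93, 2.1], [-1.47, 1.37], [-3.14, 3.14]. Speed limits (rad/s): [2.57, 2.57, 3.14, 3.14, 3.14, 3.14].

### API

Orientations are given as a rotation vector (axis times angle).
In Python, from cell import ctrl gives the robot as it stands. Calls block until the motion is done:
- ctrl.movep(position, orientation): joint-space move of the TCP to a pose.
- ctrl.move_l(position, velocity=0.15, rot=None, until_force=None): straight line of the TCP; rot=None keeps the orientation; velocity is the mean speed in m/s. With until_force (N) it stops when the force on the tool has changed by that much, and returns True; else False.
- ctrl.set_joints(angles): joint-space move.
- ctrl.let_go() and ctrl.grab(newtons=None): open the fingers fully, or close them until they stop; newtons is the grip in N (None keeps the last).
- ctrl.sleep(seconds).
- ctrl.ik(position, orientation): joint angles nearest the present ones, or None.
- ctrl.grab_frame(name): name is "side" or "top" or "wrist"; returns a dict with "img" (400x640x3 uint8, red, green, blue), "fx", "fy", "cx", "cy" (pixels), "k1" (the pictures are not rectified: a ray, as slopes to the right and down, at radius r is drawn at 1 + k1 r^2 times it, then the intrinsics apply), "cam_to_world" (4x4, takes a point from camera to world coordinates); the wrist camera has in their place "T_tool_cam" (4x4, takes a point from camera to tool coordinates, whose origin is the TCP and whose axes are the flange's). Camera axes: x right, y down, z forward; pixel columns grow to the right and rows downward; lengths in m; the calibration is good to about 2 mm. A picture is of the moment at which its call begins: read the wrist's pose just before it. There is no depth.
A pose or a line that the arm cannot do raises ctrl.MotionError and nothing moves.
- ctrl.sign_off(): hands the job in; it is judged then, once.
Readings, each from a call of its own:
- ctrl.read_clock(): time.
- ctrl.read_q(): joint angles.
- ctrl.read_joint_velocities(): joint speeds.
- ctrl.read_tau(): joint torques, N m.
- ctrl.read_position(): TCP position.
- ctrl.read_eef_rot(): TCP orientation.
- ctrl.read_contact_force(): force on the tool from outside, world axes, zero at the start.
- ctrl.read_wrist_torque(): the same for the moment, N m.
- ctrl.read_finger_gap(): opening from 0.0 (shut) to 1.0 (fully open).
- ctrl.read_grasp_force(): force on a finger pad.
Only numpy, scipy, OpenCV 4.12 (cv2) and the standard library are available. Lean on these libraries where they do the work, as an engineer would, in place of code of your own. Each camera call takes 0.05 s, during which the arm holds its last target. There are 200 camera calls.

## Working session

There is one attempt and no reset: what is moved stays moved. The work goes in short steps, each a Python script; the robot and the scene stay as the last script left them, time stands still between calls to the robot, and variables do not carry over. Pictures are saved under pics/ and viewed, at most 10 in all, crops included, and the job is handed in when it is done.

```bash
ls; mkdir -p pics; python3 - <<'E'
from cell import ctrl
import cv2,numpy as np
for n in("top","side"):
    f=ctrl.grab_frame(n);cv2.imwrite(f"pics/{n}0.png",f["img"][:,:,::-1])
    print(n,f["fx"],f["fy"],f["cx"],f["cy"],f["k1"],np.round(f["cam_to_world"],4).tolist())
print(ctrl.read_clock(),ctrl.read_position(),ctrl.read_eef_rot(),ctrl.tcp_to_tips)
E
```

```text
cell.py
pics
top 436.4343662354695 436.4343662354695 310.1876753060782 196.2809756659417 -0.09723462379972293 [[0.0015, -0.9977, 0.0673, 0.4616], [-1.0, -0.0011, 0.0052, 0.1188], [-0.0051, -0.0673, -0.9977, 1.3265], [0.0, 0.0, 0.0, 1.0]]
side 388.6317918154774 388.6317918154774 321.6674112102639 202.56899255411034 0.02125210661320106 [[0.8643, -0.3584, 0.3529, 0.1678], [-0.5027, -0.5921, 0.6299, -0.5838], [-0.0168, -0.7218, -0.6919, 0.8472], [0.0, 0.0, 0.0, 1.0]]
0.1 [0.15326108 0.52770511 0.24759138] [-4.42672845e-01 -3.10980120e+00  2.31254699e-03] 0.017
```

View pics/top0.png

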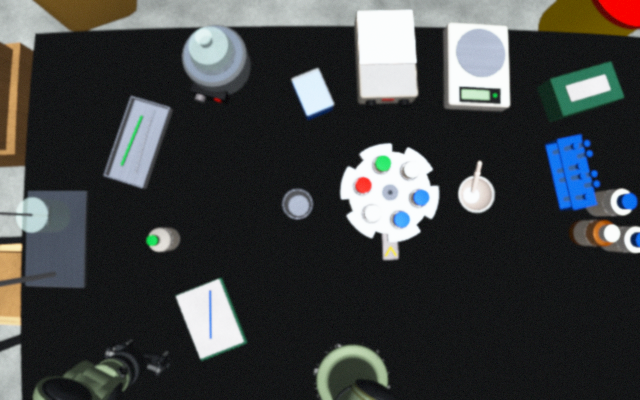

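View pics/side0.png

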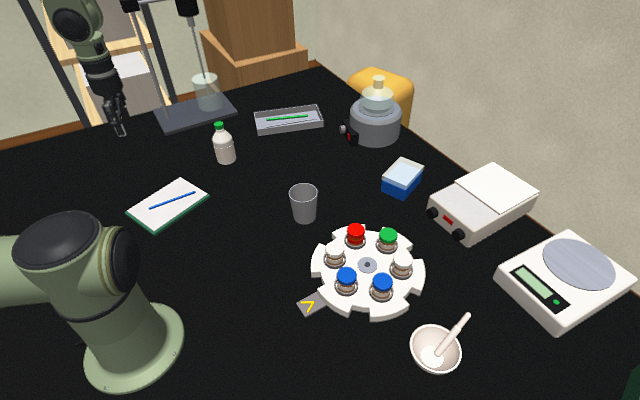

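The top view shows the disc centred near (390,192), the red cap near (363,185), the arrow near (391,252), the beaker at (297,204) and the mortar at (476,194). I'll enlarge that area and measure it.

```bash
cat > h.py <<'E'
from cell import ctrl
import cv2,numpy as np
def px2w(f,uv,z):
    K=np.array([[f["fx"],0,f["cx"]],[0,f["fy"],f["cy"]],[0,0,1]])
    # drawn = ray*(1+k1 r^2): OpenCV's model with k1 only
    p=cv2.undistortPoints(np.array(uv,float).reshape(-1,1,2),K,np.array([f["k1"],0,0,0.]))[:,0]
    T=np.array(f["cam_to_world"]);d=np.c_[p,np.ones(len(p))]@T[:3,:3].T;o=T[:3,3]
    return o+d*((z-o[2])/d[:,2])[:,None]
def w2px(f,P):
    K=np.array([[f["fx"],0,f["cx"]],[0,f["fy"],f["cy"]],[0,0,1]])
    T=np.linalg.inv(np.array(f["cam_to_world"]))
    return cv2.projectPoints(np.array(P,float).reshape(-1,1,3),cv2.Rodrigues(T[:3,:3])[0],T[:3,3],K,np.array([f["k1"],0,0,0.]))[0][:,0]
def caps(f):
    "cap centroids (red, green) in px"
    h=cv2.cvtColor(f["img"],cv2.COLOR_RGB2HSV)
    return h
def blob(f,lo,hi,box):
    h=cv2.cvtColor(f["img"],cv2.COLOR_RGB2HSV)
    x0,y0,x1,y1=box
    m=cv2.inRange(h,np.array(lo),np.array(hi))[y0:y1,x0:x1]
    M=cv2.moments(m,True)
    return (M["m10"]/M["m00"]+x0,M["m01"]/M["m00"]+y0,M["m00"]) if M["m00"] else None
E
sed -i '/^def caps/,/return h$/d' h.py; sed -n 15,30p h.py
python3 - <<'E'
from h import *
f=ctrl.grab_frame("top");im=f["img"][:,:,::-1]
x,y=330,140
cv2.imwrite("pics/crop1.png",cv2.resize(im[y:y+130,x:x+120],None,fx=4.6,fy=4.6,interpolation=cv2.INTER_CUBIC))
box=(330,135,450,270)
r1=blob(f,(0,120,90),(6,255,255),box);g=blob(f,(45,120,60),(80,255,255),box);b=blob(f,(100,120,80),(125,255,255),box);ye=blob(f,(22,70,80),(35,255,255),box)
print(r1,g,b,ye)
# disc: white mask convex hull -> circle
h=cv2.cvtColor(f["img"],cv2.COLOR_RGB2HSV)
m=cv2.inRange(h,np.array((0,0,215)),np.array((180,40,255)));q=np.zeros_like(m);q[140:246,330:448]=m[140:246,330:448]
n,lab,st,c=cv2.connectedComponentsWithStats(q);k=1+np.argmax(st[1:,4]);ys,xs=np.where(lab==k)
W=px2w(f,np.c_[xs,ys],.04)[:,:2].astype(np.float32)
print("disc",st[k],cv2.minEnclosingCircle(W))
C=np.array(cv2.minEnclosingCircle(W)[0])
for n,p,z in(("red",r1,.089),("green",g,.089),("arrow",ye,.008),):
    w=px2w(f,p[:2],z)[0];d=w[:2]-C;print(n,w.round(4),np.hypot(*d),np.degrees(np.arctan2(d[1],d[0])))
for n,p,z in(("hub",(390,192),.04),("cup",(297,204),.1),("mortar",(476,194),.05)):print(n,px2w(f,p,z)[0].round(4))
E
```

```text
x0,y0,x1,y1=box
    m=cv2.inRange(h,np.array(lo),np.array(hi))[y0:y1,x0:x1]
    M=cv2.moments(m,True)
    return (M["m10"]/M["m00"]+x0,M["m01"]/M["m00"]+y0,M["m00"]) if M["m00"] else None
(362.9578947368421, 184.78947368421052, 190.0) (382.6918918918919, 162.98918918918918, 185.0) (410.93211488250654, 208.14099216710184, 383.0) (390.37735849056605, 251.18867924528303, 53.0)
disc [ 341  144   97  102 5426] ((0.5550928711891174, -0.1098112091422081), 0.15097638964653015)
red [ 0.5781 -0.025   0.089 ] 0.08783449217949878 74.84642308353997
green [ 0.6408 -0.0822  0.089 ] 0.09009352548062008 17.84990769226815
arrow [ 0.3849 -0.1162  0.008 ] 0.17029248194253674 -177.83735688540347
hub [ 0.5614 -0.111   0.04  ]
cup [0.5225 0.1623 0.1   ]
mortar [ 0.555  -0.3669  0.05  ]
```

View pics/crop1.png

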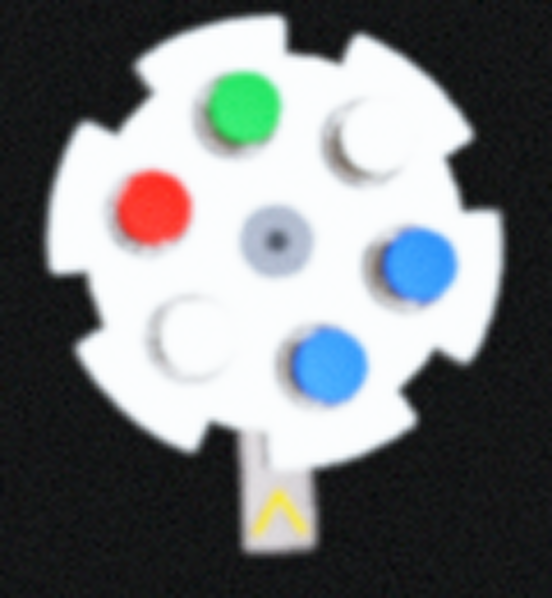

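The crop shows the hub at crop px (277,240), the arrow tip at (279,490), the red cap at (152,208), and recesses midway between the jars. I'll refine the axis and plan the arc: insert in the recess on the +y side and push CCW about 100°.

```bash
cat >> h.py <<'E'
BOX=(330,135,450,270)
from scipy.spatial.transform import Rotation as Ro
def ang(d): return np.degrees(np.arctan2(d[1],d[0]))
def rot(a,s=1):
    a=np.radians(a);y=s*np.array([-np.sin(a),np.cos(a),0]);z=np.array([0,0,-1.])
    return Ro.from_matrix(np.c_[np.cross(y,z),y,z]).as_rotvec()
def pos(C,a,r,z): a=np.radians(a);return np.array([C[0]+r*np.cos(a),C[1]+r*np.sin(a),z])
E
python3 - <<'E'
from h import *
f=ctrl.grab_frame("top")
crop=lambda u,v:(330+(u+.5)/4.6-.5,140+(v+.5)/4.6-.5)
w=lambda u,v,z:px2w(f,crop(u,v),z)[0][:2]
hub=w(277,240,.04)
R,G,B1,B2=[w(*p,.09) for p in((152,208),(244,107),(419,265),(329,366))]
C2=(R+G+B1+B2)/4;tip=w(279,490,.008);te=w(281,549,.008)
print("hub",hub,"caps",C2,"radii",[np.hypot(*(p-C2)).round(4) for p in(R,G,B1,B2)])
print("jar angs",[ang(p-C2).round(1) for p in(R,G,B1,B2)])
C=(hub+C2)/2
for c in(hub,C2,C):print("tip r",np.hypot(*(tip-c)),ang(tip-c),"end r",np.hypot(*(te-c)),ang(te-c),"tip->end",ang(te-tip))
q=ctrl.read_q()
a0=ang(R-C2)
for s in(1,-1):
  for a in(a0+30,a0+60,a0+95,a0+140):
    j=ctrl.ik(pos(C,a,.14,.043),rot(a,s));print(s,round(a),None if j is None else np.round(j,2))
E
```

```text
hub [ 0.56199691 -0.11043939] caps [ 0.56042765 -0.10726562] radii [np.float64(0.085), np.float64(0.0845), np.float64(0.0847), np.float64(0.0843)]
jar angs [np.float64(78.2), np.float64(17.5), np.float64(-102.1), np.float64(-162.2)]
tip r 0.16196382030057715 -178.03824375766317 end r 0.20051861729205797 -178.10749568116177 tip->end -178.398410779508
tip r 0.16053654355905228 -176.88693094219425 end r 0.1990811384713389 -177.17962176758226 tip->end -178.398410779508
tip r 0.1612420435214211 -177.46513509480118 end r 0.19979332805357364 -177.64522767965846 tip->end -178.398410779508
1 108 [-0.1   0.5  -0.53  0.54  0.   -1.98]
1 138 [-0.2   0.42 -0.68  0.47  0.   -2.61]
1 173 [-0.39  0.39 -0.75  0.44  0.    2.87]
1 218 [-0.56  0.47 -0.6   0.51  0.    1.92]
-1 108 [-0.1   0.5  -0.53  0.54  0.    1.16]
-1 138 [-0.2   0.42 -0.68  0.47  0.    0.53]
-1 173 [-0.39  0.39 -0.75  0.44  0.   -0.27]
-1 218 [-0.56  0.47 -0.6   0.51  0.   -1.23]
```

```bash
python3 - <<'E'
from h import *
C=(.561,-.109);r=.141
ctrl.grab(20)
ctrl.movep(pos(C,108.2,r,.16),rot(108.2,-1))
hit=ctrl.move_l(pos(C,108.2,r,.043),velocity=.06,until_force=5)
print("hit",hit,ctrl.read_position(),ctrl.read_clock(),ctrl.read_contact_force())
if not hit:
    for a in np.arange(116,200.1,12):
        ctrl.move_l(pos(C,a,r,.043),velocity=.07,rot=rot(a,-1))
        F=ctrl.read_contact_force();print(a,np.round(F,1))
        if np.hypot(*F[:2])>15:break
f=ctrl.grab_frame("top");cv2.imwrite("pics/top2.png",cv2.resize(f["img"][100:300,250:510,::-1],None,fx=3,fy=3,interpolation=cv2.INTER_CUBIC))
print(blob(f,(0,120,90),(6,255,255),BOX),ctrl.read_clock())
E
```

```text
hit False [0.51720737 0.02493346 0.04327639] 5.3083 [ 0.23772146  0.14877804 -1.16310504]
116.0 [0.2 0.1 0.6]
128.0 [0.2 0.7 0.1]
140.0 [0.3 0.3 0.3]
152.0 [ 0.   0.8 -0.2]
164.0 [0.5 1.1 0.8]
176.0 [-0.6 -0.4  0.1]
188.0 [-0.5 -0.5  0.4]
200.0 [-0.4 -0.3 -0.4]
(384.73333333333335, 219.56923076923078, 195.0) 9.8083
```

View pics/top2.png

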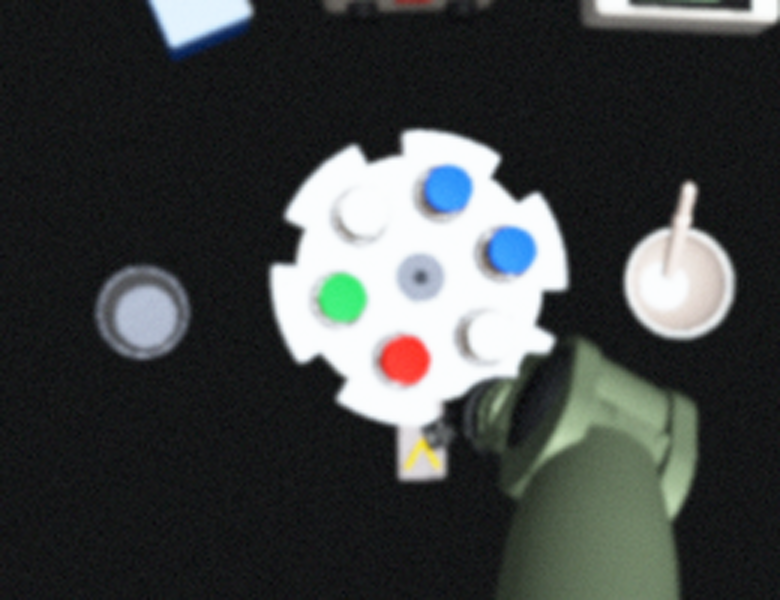

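The turntable is turning as planned: the red cap is at crop (404,360), slightly short of the arrow line at (422,440). The red cap is still visible, so I can finish with camera feedback.

```bash
cat >> h.py <<'E'
def redang():
    # cap centres and the hub were averaged to C
    f=ctrl.grab_frame("top");b=blob(f,(0,120,90),(6,255,255),BOX)
    d=px2w(f,b[:2],.089)[0][:2]-np.array([.5604,-.1078]);return ang(d)%360,np.hypot(*d)
E
python3 - <<'E'
from h import *
C=(.561,-.109);r=.141;goal=182.2
a=200.
for i in range(4):
    ra,rr=redang();e=goal-ra;print("red",ra,rr,"err",e,ctrl.read_clock())
    if e<.8:break
    a+=e if e<4 else e-1.5
    ctrl.move_l(pos(C,a,r,.043),velocity=.03,rot=rot(a,-1));ctrl.sleep(.3)
# back off into the middle of the recess, then up
ctrl.move_l(pos(C,a-4,r,.043),velocity=.03,rot=rot(a,-1))
ctrl.move_l(pos(C,a-4,r,.2),velocity=.1)
ctrl.movep(pos(C,a,.30,.25),rot(a,-1))
ctrl.sleep(.5);print(redang(),ctrl.read_clock(),ctrl.read_contact_force())
f=ctrl.grab_frame("top");cv2.imwrite("pics/top3.png",cv2.resize(f["img"][140:270,330:450,::-1],None,fx=4.6,fy=4.6,interpolation=cv2.INTER_CUBIC))
E
```

```text
red 165.2044424932291 0.08421439623786692 err 16.995557506770893 9.8583
red 179.52863724085145 0.08396159223707048 err 2.6713627591485363 11.625
red 182.7827720633827 0.08396113035989015 err -0.5827720633827198 12.3417
(np.float64(182.77354720321387), np.float64(0.08394619067243497)) 15.7917 [-0.32291291 -0.39619318  0.25659576]
```

View pics/top3.png

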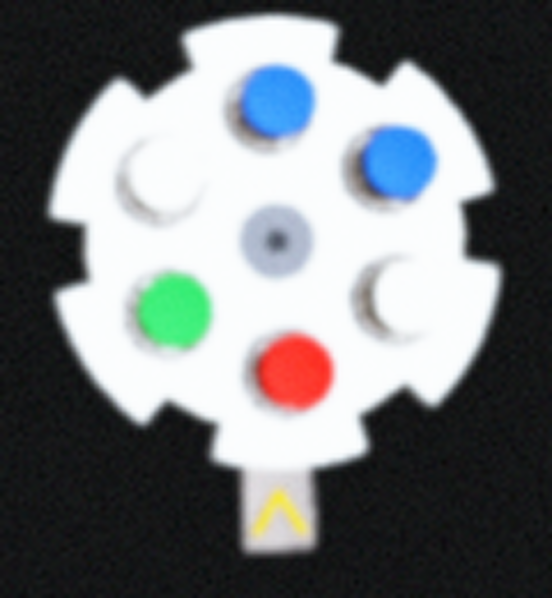

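The red cap is at crop (294,371) and the arrow tip at (279,490), about 1–2° apart (2–3 mm) allowing for parallax. I'll check it independently with the side camera before handing in.

```bash
python3 - <<'E'
from h import *
f=ctrl.grab_frame("side");x,y=270,210
im=f["img"][y:y+130,x:x+170,::-1]
cv2.imwrite("pics/side3.png",cv2.resize(im,None,fx=4.6,fy=4.6,interpolation=cv2.INTER_CUBIC))
E
```

```text
(no output)
```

View pics/side3.png

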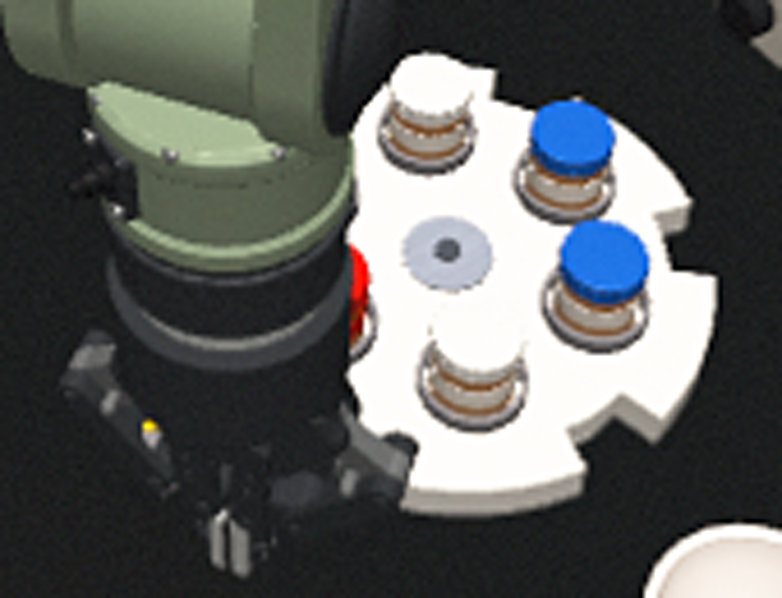

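The arm hides the front in this view. I'll move it back to the start pose and look again.

```bash
python3 - <<'E'
from h import *
ctrl.set_joints([1.154,.326,-.193,1.052,0,1.437]);ctrl.sleep(.3)
f=ctrl.grab_frame("side");x,y=270,210
im=f["img"][y:y+130,x:x+170,::-1]
cv2.imwrite("pics/side4.png",cv2.resize(im,None,fx=4.6,fy=4.6,interpolation=cv2.INTER_CUBIC))
print(redang(),ctrl.read_clock())
E
```

```text
(np.float64(182.8417687927741), np.float64(0.08388584065618636)) 19.2417
```

View pics/side4.png

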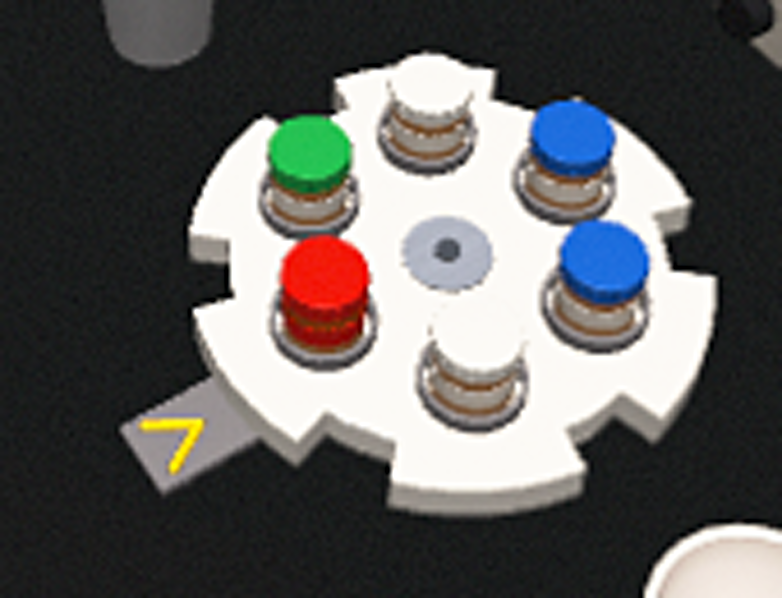

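The side view shows the red cap top at (324,272), the arrow tip at (204,421), the tongue-end corners at (122,430) and (167,493), and the hub at (447,250).

```bash
python3 - <<'E'
from h import *
f=ctrl.grab_frame("side")
w=lambda u,v,z:px2w(f,(270+(u+.5)/4.6-.5,210+(v+.5)/4.6-.5),z)[0][:2]
hub=w(447,250,.04);caps=np.array([w(*p,.09) for p in((324,272),(309,149),(571,132),(603,254),(431,82),(478,334))])
C=caps.mean(0);tip=w(204,421,.008);end=w(144.5,461.5,.008)
print("hub",hub,"caps",C,np.hypot(*(caps-C).T).round(4))
print("red",ang(caps[0]-C)%360,"red vs hub",ang(caps[0]-hub)%360)
print("front",ang(tip-C)%360,ang(tip-hub)%360,ang(end-hub)%360,"r",np.hypot(*(tip-hub)),np.hypot(*(end-hub)))
E
```

```text
hub [ 0.56407805 -0.10597614] caps [ 0.56112694 -0.10949143] [0.0845 0.0843 0.0843 0.0839 0.0859 0.086 ]
red 183.4051341111857 red vs hub 185.582299508708
front 181.48049004282177 182.70143190168645 183.64489829950577 r 0.16134271053031063 0.20040877779083655
```

Both cameras agree: the jar is at about 183° and the front at about 182°. That is roughly 2 mm off the line against an allowed 10 mm, so I'm handing in.

```bash
python3 -c "
from cell import ctrl
print(ctrl.sign_off(),ctrl.read_clock())"
```

```text
the job is handed in; nothing more can be done
the job is handed in; nothing more can be done
```

The job is handed in: the red-capped jar is at the yellow arrow, about 2 mm off the line by both cameras (10 mm allowed), with the turntable standing still and the arm clear; the judge's result was not shown.

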